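Prop a washed pan lid up to drip dry

TASK

Take the lid off the pan by its handle, prop it handle side out at a slant of about 45 degrees against the low steel splash guard (either face will do), and let go of it. Then take it again by an edge and stand it up steeply, so that it rests on the table and leans back on the guard, handle side out, at about 70 degrees from the table. Leave the pan and the other things where they stand.

Things in the scene. Friction and masses are not known exactly. Their poses are not given: they have to be found in the camera images.
- lid: flat rectangular steel pan lid lying on the pan at the start, 176 (its x) x 162 (its y) x 8 mm thick, about 0.35 kg (varies). Origin: centre of its flat underside; z points out of its top side. In the middle of the top side stands its handle, a dark solid upright tab 60 mm long (along lid x), 10 mm thick (along lid y), 28 mm high above the lid's top (up to 36 mm above the origin).
- pan: open rectangular bare metal pan under the lid, 176 x 162 x 50 mm high, loose, about 0.9 kg; origin: centre of its underside. The lid only lies on its rim, nothing holds it. To be left in place.
- guard: low upright dark sheet-steel splash guard fixed to the table, its length running roughly away from the robot: a panel 300 mm long (its x), 8 mm thick (its y), 80 mm high, flat and alike on both faces, with a small cross foot 60 mm wide and 20 mm high at each end. Origin: centre of its underside. Its place and yaw vary; the pan stands on its left or its right.
- guard_top (a point): middle of the guard's upper edge, in the middle of its thickness, 80 mm above the table; same axes as the guard. A lid propped here at 45 degrees or steeper stays put without sliding.
- bowl: white china bowl, 150 mm across, 65 mm high, bystander, loose; origin: centre of its underside
- bottle: white plastic bottle, 70 mm across, 190 mm high, bystander, loose; origin: centre of its underside
- carton: closed white carton, 90 x 200 x 60 mm high, bystander, loose; origin: centre of its underside
Mind the look-alikes: they are no part of the job. What is shaped like the lid but green or pink is not meant.

How it is judged (in metres and radians):
On the way, in this order (a step that is already met when the one before it is completed fails the run):
1. the lid leans on the guard, handle side out, at a slant of 30 to 58 degrees from the table, off the pan and let go (contact force between lid and guard above 0.05 N and contact force between lid and the fingers below 0.05 N and contact force between lid and pan below 0.05 N and angle between lid's own z axis and vertical between 0.52 and 1.01 rad and linear speed of lid below 0.03 m/s), for 0.2 s.
2. the lid is held in the fingers by an edge (the TCP more than 50 mm from the lid's middle), not by the handle (contact force between lid and the fingers above 1 N and (x of the grasp point in the frame of lid above 0.05 m or x of the grasp point in the frame of lid below -0.05 m or y of the grasp point in the frame of lid above 0.05 m or y of the grasp point in the frame of lid below -0.05 m)), for 0.2 s.
At the end, for the whole second after the job is handed in: The lid stands at rest on the table and leans on the guard, handle side out, at 62 to 80 degrees from the table, clear of the pan; the pan is within 40 mm of where it was (angle between lid's own z axis and vertical between 1.08 and 1.4 rad and contact force between lid and guard above 0.05 N and height (world z) of lid below 0.1 m and contact force between lid and pan below 0.05 N and linear speed of lid below 0.02 m/s and distance of pan from where it was at the start of the episode below 0.04 m); the robot touches nothing.
It fails at once if the pan, bowl, bottle or carton is moved more than 40 mm (distance of any of pan, bowl, bottle, carton from where it was at the start of the episode above 0.04 m).
It also fails if it takes over 58 s, if anything falls off the work surface, if the arm or the gripper's body presses on something with over 40 N, if the wrist force passes 120 N, or if a joint passes its speed limit or range.

ROBOT

A 6-joint arm with a two-finger parallel gripper is mounted at the origin on the work surface. World frame = base frame: x ahead of the robot, y to its left, z up, the work surface at z = 0. Lengths are in mm, angles in rad, forces in N, time in s.
With the tool pointing down it reaches from about 275 to 750 mm from the base axis. Payload 10.2 kg.
Tool frame: the origin (TCP) lies between the finger pads, 19 mm behind the fingertips; this is the grasp point; z points along the fingers, y is the line along which they close (so a half turn about z gives the same grasp; the last joint's range is limited). The gripper opens to 85 mm and grips with 20 to 120 N. Pads are 22 mm wide; open, the fingers measure 114 mm over their backs; the gripper's body (76 mm by 85 mm) begins 54 mm behind the grasp point. The pads swing forward as they close: fully open they stand 13 mm farther back than shut.
Start: joints at [-0.223, 0.313, 1.498, -0, 1.331, -0.223], TCP at [525.006, -0.014, 249.994] pointing down, gripper open.
Joint ranges: [-2.94, 2.94], [-0.97, 2.17], [0.19, 2.56], [-1.23, 4.37], [0.02, 3.11], [-2.88, 2.88]. Speed limits (rad/s): [2.39, 2.39, 3.01, 3.14, 3.14, 3.14].

INTERFACE

Orientations are given as a unit quaternion [w, x, y, z].
In Python, from rig import * gives the robot as it stands.
- The arm moves only by the shell command python3 -m handwheel 'ROWS' [FORCE]. ROWS is JSON, a list that holds one entry, the list of rows, each a list of 7 numbers: the shift along the world's x, y, z in mm, then the turn, a rotation vector about the world's x, y, z in degrees, then the opening, from -1 (shut) to 1 (fully open). A call has 1 to 8 rows; each row shifts and turns the commanded pose from where the row before left it; what a row does not reach is not made up. A row lasts 1/8 s, in which the tool goes at most 62.5 mm and 10.7 degrees, less where a joint would pass 70% of its speed; a pose out of reach is approached as far as the arm can. A call is refused whole if a number of a shift passes 62.5 or a number of a turn 10.7, either way. A call with a gripper value outside its range is refused whole. The fingers move at their own pace and stop on an object; FORCE is the grip in N (left out, the last holds). Time passes only in rows, so rows that do not move let the fingers close. It gives the time, the measured TCP pose, the force, the opening and the grip force at its end, in the units of the state.
- sense(): the state, without advancing time (a new reading comes with each control period).
- capture(name): name is "scene" or "side" or "wrist"; returns a dict with "image" (480x640x3 uint8, red, green, blue), "fx", "fy", "cx", "cy" (pixels), "rvec" (rotation vector, rad) and "tvec" (3), from world to camera coordinates, as OpenCV has them; the wrist camera has in their place "hand_eye" (4x4, takes a point from camera to tool coordinates, whose origin is the TCP and whose axes are the flange's). Camera axes: x right, y down, z forward; pixel columns grow to the right and rows downward; lengths in mm; the calibration is good to about 2 mm. A picture is of the moment at which its call begins: read the wrist's pose just before it. There is no depth.
- finish_job(): hands the job in; it is judged then, once.
The state is a dict: "time_s": time; "joints": joint angles; "dq": joint speeds; "tau": joint torques, N m; "eef_pos": TCP position; "ee_rot": TCP orientation; "force": force on the tool from outside, world axes, zero at the start; "wrist_torque": the same for the moment, N m; "grip_width": opening from 0.0 (shut) to 1.0 (fully open); "grip_force": force on a finger pad.
Only numpy, scipy, OpenCV 4.12 (cv2) and the standard library are available. Lean on these libraries where they do the work, as an engineer would, in place of code of your own. Each camera call takes 0.05 s, during which the arm holds its last target. There are 200 camera calls.

## Working session

There is one attempt and no reset: what is moved stays moved. The work goes in short steps, Python scripts to look and compute and a shell command to move; the robot and the scene stay as the last step left them, time stands still between calls to the robot, and variables do not carry over. Pictures are saved under pics/ and viewed, at most 10 in all, crops included, and the job is handed in when it is done.

```bash
ls; mkdir -p pics
cat > h.py <<'E'
from rig import *
import numpy as np, cv2
from scipy.spatial.transform import Rotation as R
def quat(q): return R.from_quat([q[1],q[2],q[3],q[0]])
def cam(c,s=None):
    """returns K, Rcw, origin in world"""
    K=np.array([[c["fx"],0,c["cx"]],[0,c["fy"],c["cy"]],[0,0,1.]])
    if "hand_eye" in c:
        H=np.array(c["hand_eye"]); T=np.eye(4); T[:3,:3]=quat(s["ee_rot"]).as_matrix(); T[:3,3]=s["eef_pos"]
        M=T@H; return K,M[:3,:3],M[:3,3]
    Rm=R.from_rotvec(np.ravel(c["rvec"])).as_matrix(); return K,Rm.T,-Rm.T@np.ravel(c["tvec"])
def ray(cm,uv):
    K,Rw,o=cm; d=Rw@np.linalg.inv(K)@[uv[0],uv[1],1]; return o,d/np.linalg.norm(d)
def onz(cm,uv,z):
    o,d=ray(cm,uv); return o+d*(z-o[2])/d[2]
def tri(rs):
    A=sum(np.eye(3)-np.outer(d,d) for o,d in rs); b=sum((np.eye(3)-np.outer(d,d))@o for o,d in rs)
    p=np.linalg.solve(A,b); return p,[np.linalg.norm((np.eye(3)-np.outer(d,d))@(p-o)) for o,d in rs]
def proj(cm,P):
    K,Rw,o=cm; q=K@(Rw.T@(np.asarray(P)-o)); return q[:2]/q[2]
def snap(n,f):
    s=sense(); c=capture(n); cv2.imwrite("pics/"+f,c["image"][:,:,::-1]); return c,cam(c,s)
E
python3 - <<'E'
from h import *
for n in("scene","side","wrist"):
    c,cm=snap(n,n+"0.png"); print(n,cm[2].round(),cm[1][:,2].round(2),c["fx"])
a=cv2.imread("pics/scene0.png");b=cv2.imread("pics/side0.png");
cv2.imwrite("pics/pair0.png",cv2.resize(np.vstack([a,b]),(450,600)) if 0 else np.hstack([cv2.resize(a,(400,300)),cv2.resize(b,(400,300))]))
print(sense())
E
```

```text
pics
scene [1105.  577.  818.] [-0.59 -0.44 -0.68] 434.3124316303551
side [ -275. -1116.   909.] [ 0.44  0.74 -0.5 ] 553.7162049936192
wrist [524.  67. 374.] [-0.   -0.27 -0.96] 412.2487370330827
{'time_s': 0.15, 'joints': array([-2.23361619e-01,  3.13314793e-01,  1.49821998e+00, -7.63186762e-06,
        1.33098823e+00, -2.23405130e-01]), 'dq': array([-0.00113851, -0.00138153, -0.00343098,  0.00043264,  0.00232005,
       -0.00014013]), 'tau': array([ 1.79854873e-03, -4.12368500e+01, -2.59796566e+01, -1.57318855e-04,
        3.17765021e-03, -3.62555340e-05]), 'eef_pos': array([5.24840785e+02, 4.23518133e-02, 2.49585979e+02]), 'ee_rot': array([-3.91649354e-04,  7.07090679e-01,  7.07122730e-01, -2.51025064e-04]), 'force': array([-0.33365467, -0.04502097,  0.34409097]), 'wrist_torque': array([ 0.01316723, -0.01716804, -0.01784845]), 'grip_force': 0.0, 'grip_width': 1.0024640172798238}
```

View pics/scene0.png

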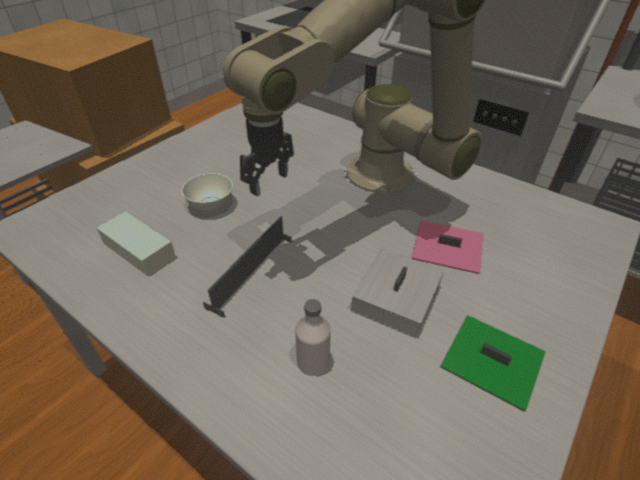

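View pics/side0.png

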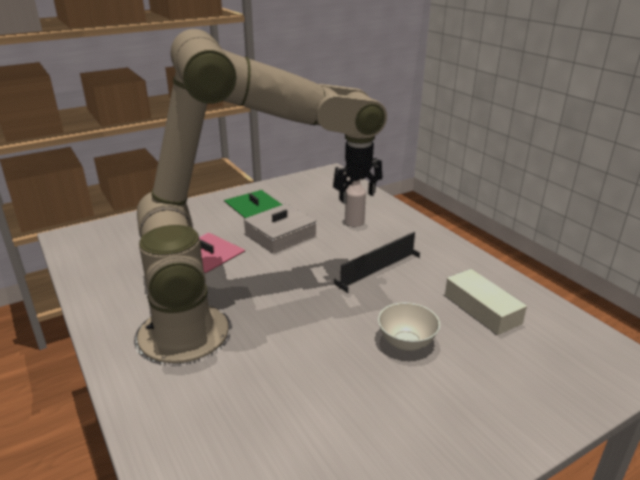

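The scene view shows the steel lid on the pan with its dark handle at about (400,279). The guard runs from (210,305) to (282,235), with the bottle at (313,340), the bowl at (208,195) and the carton at (135,243). In the side view the handle is at (280,215), the guard runs from (340,275) to (415,245), and the bottle is behind the gripper. The green and pink lids are decoys.

```bash
cat > m.py <<'E'
from h import *
C={}
for n in("scene","side"):
    c=capture(n); C[n]=(c["image"],cam(c))
def blob(n,box,th=75):
    im=C[n][0]; x0,y0,x1,y1=box
    m=(im[y0:y1,x0:x1].max(2)<th).astype(np.uint8)
    k,l,st,ce=cv2.connectedComponentsWithStats(m); i=1+np.argmax(st[1:,4])
    ys,xs=np.nonzero(l==i); return np.c_[xs+x0,ys+y0]
for n,hb,gb in(("scene",(380,260,420,300),(200,210,296,322)),("side",(265,205,295,228),(330,230,425,292))):
    h=blob(n,hb); g=blob(n,gb)
    for nm,p in(("handle",h),("guard",g)):
        hull=cv2.convexHull(p.astype(np.int32)); ap=cv2.approxPolyDP(hull,2,True)[:,0]
        print(n,nm,len(p),p.mean(0).round(1),cv2.minAreaRect(p.astype(np.float32)),ap.tolist())
    x0,y0,x1,y1=hb
    im=C[n][0]
a=C["scene"][0][205:325,190:300];b=C["scene"][0][240:340,340:450];c=C["side"][0][225:295,325:430];d=C["side"][0][195:255,235:325]
out=np.zeros((600,800,3),np.uint8)
for i,q in enumerate((a,b,c,d)):
    f=min(400/q.shape[1],300/q.shape[0]); q=cv2.resize(q,None,fx=f,fy=f,interpolation=cv2.INTER_CUBIC)
    y,x=300*(i//2),400*(i%2); out[y:y+q.shape[0],x:x+q.shape[1]]=q[:300,:400]
    print(i,f)
cv2.imwrite("pics/crop.png",out[:,:,::-1])
E
python3 m.py
```

```text
scene handle 102 [399.8 279.5] ((400.0000915527344, 279.0000305175781), (4.472135543823242, 24.149534225463867), 26.56505012512207) [[405, 268], [404, 276], [395, 290], [395, 284]]
scene guard 2082 [245.4 266.3] ((248.35714721679688, 267.33905029296875), (28.507963180541992, 117.24358367919922), 41.77547836303711) [[280, 217], [291, 241], [224, 316], [207, 309], [204, 303], [209, 290]]
side handle 91 [279.3 215.7] ((279.3767395019531, 215.67123413085938), (6.203181266784668, 14.981266975402832), 69.44395446777344) [[286, 212], [284, 217], [273, 220], [273, 215]]
side guard 1693 [374.6 261.2] ((375.3543701171875, 262.2760009765625), (26.453399658203125, 93.42066955566406), 63.7586555480957) [[413, 233], [418, 256], [347, 291], [333, 282], [342, 264]]
0 2.5
1 3.0
2 3.8095238095238093
3 4.444444444444445
```

View pics/crop.png

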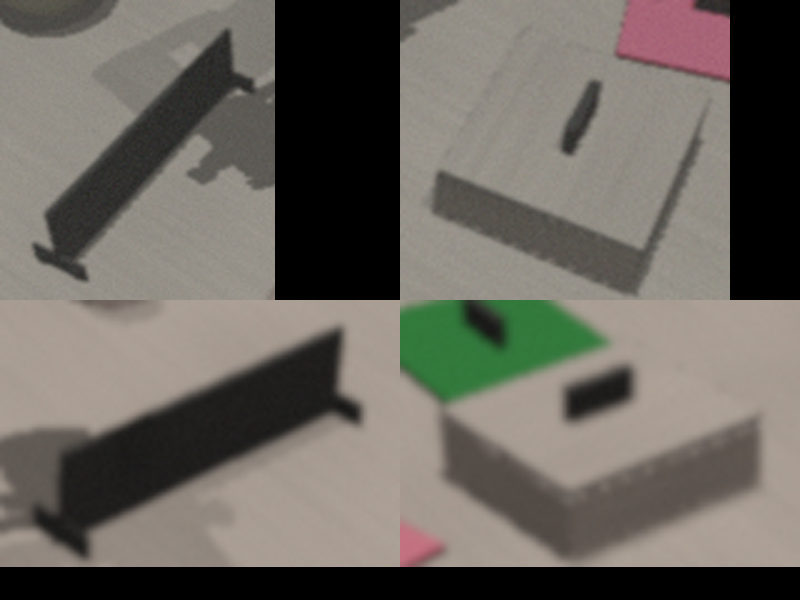

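The crops show the guard and the lid corners clearly, so I triangulate them now.

```bash
cat > t.py <<'E'
from h import *
S=cam(capture("scene"));D=cam(capture("side"))
def T(n,a,b):
    p,r=tri([ray(S,a),ray(D,b)]); print(n,p.round(1),np.round(r,1)); return p
hc=T("handle mid",(399.8,279.2),(279.35,215.7))
g1=T("guard far x",(208.4,290.2),(414.8,232.1)); g0=T("guard near x",(282,217),(341.3,265.2))
print("len",np.linalg.norm(g1-g0),"yaw",np.degrees(np.arctan2(*(g1-g0)[1::-1])),"mid",(g0+g1)/2)
A=T("lid +x-y",(352.7,296.7),(316,220.4));B=T("lid -x-y",(382.7,248.3),(273.3,237.3));Cc=T("lid -x+y",(443.3,272.3),(244.5,218.6))
print(np.linalg.norm(A-B),np.linalg.norm(B-Cc),"c",(A+Cc)/2)
L=[onz(S,p,58)[:2] for p in((352.7,296.7),(421,323.3),(443.3,272.3),(382.7,248.3))]
L=np.array(L);print(L.round(1),L.mean(0),np.linalg.norm(L-np.roll(L,-1,0),axis=1))
print("edge yaw",[np.degrees(np.arctan2(*(L[i]-L[j])[::-1])) for i,j in((0,3),(1,2),(2,3),(1,0))])
for a,b in(((401,268),(397,291)),):
    print("handle ends z~80",onz(S,(404.5,268),86),onz(S,(395.5,288),80))
for n,p in(("bowl",(208,208)),("bottle",(313,368)),("carton",(140,255))): print(n,onz(S,p,0).round())
E
python3 t.py
```

```text
handle mid [444.2 317.6  71.4] [1.1 1.1]
guard far x [740.5  -5.2  78.2] [1.9 1.9]
guard near x [445.8 -43.3  78.2] [3.1 3.1]
len 297.07446429105306 yaw 7.365410557559633 mid [593.15865061 -24.24588565  78.21357883]
lid +x-y [543.8 253.   56. ] [1.8 1.8]
lid -x-y [370.4 225.1  59.4] [4.6 4.6]
lid -x+y [349.  384.6  57.1] [1.9 1.9]
175.6816214754711 160.92959095431706 c [446.40503786 318.8137131   56.56191441]
[[543.6 254.8]
 [516.1 412.9]
 [347.6 385.6]
 [364.1 226.4]] [442.8354445  319.92633548] [160.46490899 170.65106768 160.1240999  181.74390188]
edge yaw [np.float64(8.998564029522688), np.float64(9.185109933904263), np.float64(95.90396234934975), np.float64(99.87321279355332)]
handle ends z~80 [418.04923519 314.41425239  86.        ] [480.04926145 326.56378834  80.        ]
bowl [ 477. -313.    0.]
bottle [714. 273.   0.]
carton [ 727. -304.    0.]
```

Heights and sizes agree with the given values: lid 176 x 161 mm with its top at about 58 mm, guard 297 mm long at 78 mm, yaw about 7.4°. I hover over the lid with the fingers across the handle and check with the wrist camera.

```bash
python3 -m handwheel '[[[-10,40,-5,0,0,-10.1,1],[-10,40,-5,0,0,-10.1,1],[-10,40,-5,0,0,-10.1,1],[-10,40,-5,0,0,-10.1,1],[-10,40,-5,0,0,-10.1,1],[-10,40,-5,0,0,-10.1,1],[-10,40,-5,0,0,-10.1,1],[-10,40,-5,0,0,-10.1,1]]]' 60
python3 -m handwheel '[[[0,0,0,0,0,0,1],[0,0,0,0,0,0,1]]]'
python3 - <<'E'
from h import *
c,cm=snap("wrist","w1.png"); s=sense(); print(s["joints"].round(2),s["eef_pos"].round(1),quat(s["ee_rot"]).as_matrix().round(3).tolist(),cm[2].round())
for p in ((445,319,86),(445,319,58)): print(proj(cm,p))
E
```

```text
time_s: 1.35
eef_pos: [444.6, 321.3, 209.9]
ee_rot: [-0.0, 0.997, 0.077, 0.0]
force: [0.0, -0.1, 0.3]
grip_width: 0.997
grip_force: 0.0
time_s: 1.6
eef_pos: [445.1, 319.6, 210.0]
ee_rot: [0.0, 0.997, 0.081, -0.0]
force: [0.5, 0.7, -0.4]
grip_width: 0.998
grip_force: 0.0
[ 0.41  0.4   1.49 -0.    1.26  1.82] [445.3 319.3 210.1] [[0.987, 0.16, 0.0], [0.16, -0.987, -0.0], [0.0, 0.0, -1.0]] [511. 329. 334.]
[320.29959482 234.81961641]
[320.36027478 224.26097696]
```

View pics/w1.png

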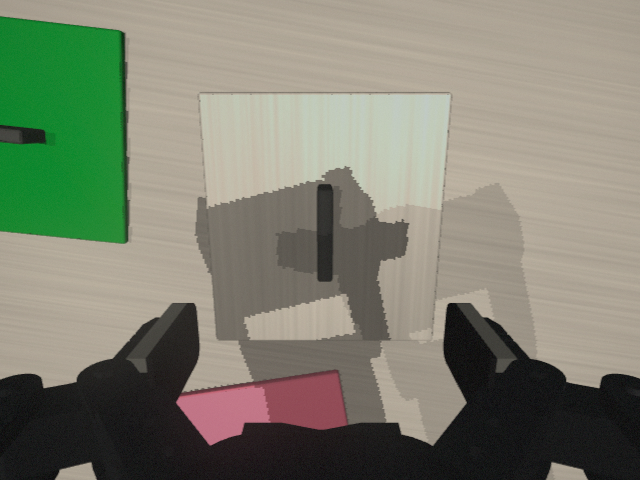

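The wrist view shows the lid square in the picture, with corners (199,93), (451,93), (434,340) and (217,340). The handle is vertical at column 325, rows 184-281, so the tool yaw matches. Next is a precise handle centre.

Run:
```python
from h import *
s=sense();c=capture("wrist");cm=cam(c,s); im=c["image"]
m=(im[150:300,290:360].max(2)<50).astype(np.uint8); k,l,st,ce=cv2.connectedComponentsWithStats(m); i=1+np.argmax(st[1:,4]); ys,xs=np.nonzero(l==i)
t=[xs[ys<40].mean()+290,ys.min()+150]; b=[xs[ys>115].mean()+290,ys.max()+150]; print(t,b,st[i])
P,Q=onz(cm,t,84),onz(cm,b,86); print(P,Q,np.linalg.norm(P-Q),(P+Q)/2,np.degrees(np.arctan2(*(P-Q)[1::-1])))
L=np.array([onz(cm,u,58) for u in((199,93),(451,93),(434,340),(217,340))]); print(L.round(1),L.mean(0),np.linalg.norm(L-np.roll(L,-1,0),axis=1))
S=cam(capture("scene")); print(tri([ray(cm,(t[0],np.mean([t[1],b[1]]))),ray(S,(400,275))]))
```

```text
[np.float64(323.70588235294116), np.int64(185)] [np.float64(324.16203703703707), np.int64(280)] [ 27  35  15  96 949]
[475.9336273  321.65602645  84.        ] [415.88211218 311.39432542  86.        ] 60.954794526161464 [445.90786974 316.52517594  85.        ] 9.697133216503264
[[517.1 408.4  58. ]
 [542.9 250.9  58. ]
 [371.2 220.6  58. ]
 [345.  380.5  58. ]] [444.05864131 315.09856541  58.        ] [159.62003453 174.35134555 162.03837537 174.34166009]
(array([447.56283565, 317.65811246,  89.43165372]), [np.float64(0.7001891106039114), np.float64(0.7001891106036755)])
```

```bash
python3 -m handwheel '[[[0.5,-3,-30,0,0,0,1],[0,0,-30,0,0,0,1],[0,0,-30,0,0,0,1],[0,0,-20,0,0,0,1],[0,0,-12,0,0,0,1],[0,0,-6,0,0,0,1],[0,0,0,0,0,0,0],[0,0,0,0,0,0,-1]]]' 60
python3 -m handwheel '[[[0,0,0,0,0,0,-1],[0,0,0,0,0,0,-1],[0,0,0,0,0,0,-1],[0,0,0,0,0,0,-1]]]' 60
```

```text
time_s: 2.75
eef_pos: [445.8, 317.1, 82.7]
ee_rot: [-0.0, 0.997, 0.08, 0.001]
force: [0.7, -0.6, 0.1]
grip_width: 0.602
grip_force: 0.0
time_s: 3.25
eef_pos: [445.7, 317.1, 82.4]
ee_rot: [-0.0, 0.997, 0.08, 0.0]
force: [-0.7, 0.2, 5.0]
grip_width: 0.103
grip_force: 60.0
```

Handle gripped (opening about 9 mm, 60 N). I lift, then carry the lid over while tilting it about the guard's axis.

```bash
python3 -m handwheel '[[[0,0,10,0,0,0,-1],[0,0,30,0,0,0,-1],[0,0,40,0,0,0,-1],[0,0,40,0,0,0,-1],[0,0,30,0,0,-1,-1],[0,0,0,0,0,-1,-1]]]' 60
python3 -m handwheel '[[[13,-29.5,0,-5.6,-0.72,0,-1],[13,-29.5,0,-5.6,-0.72,0,-1],[13,-29.5,0,-5.6,-0.72,0,-1],[13,-29.5,0,-5.6,-0.72,0,-1],[13,-29.5,0,-5.6,-0.72,0,-1],[13,-29.5,0,-5.6,-0.72,0,-1],[13,-29.5,0,-5.6,-0.72,0,-1],[13,-29.5,0,-5.6,-0.72,0,-1]]]'
python3 -m handwheel '[[[0,0,0,0,0,0,-1],[0,0,0,0,0,0,-1]]]'
cat > st.py <<'E'
from h import *
s=sense(); M=quat(s["ee_rot"]).as_matrix(); g=np.array([593,-24.]); y=np.radians(7.4); u=np.array([np.cos(y),np.sin(y)]); v=np.array([-u[1],u[0]])
p=s["eef_pos"]; print("joints",s["joints"].round(2),"pos",p.round(1),"uv",(u@(p[:2]-g)).round(1),(v@(p[:2]-g)).round(1),"toolz",M[:,2].round(3),"tilt",np.degrees(np.arctan2(M[:2,2]@v,-M[2,2])).round(1),"toolx",M[:,0].round(3),"xyaw",np.degrees(np.arctan2(M[1,0],M[0,0])).round(1),"F",s["force"].round(1),s["grip_width"].round(3))
E
python3 st.py
python3 -c "
from h import *
snap('scene','s2.png')"
```

```text
time_s: 4.0
eef_pos: [445.9, 317.1, 233.5]
ee_rot: [-0.001, 0.998, 0.062, 0.002]
force: [-0.2, 0.3, -4.6]
grip_width: 0.099
grip_force: 59.1
time_s: 5.0
eef_pos: [549.3, 80.2, 229.7]
ee_rot: [0.384, 0.921, 0.059, 0.024]
force: [0.3, 0.2, -4.3]
grip_width: 0.104
grip_force: 59.3
time_s: 5.25
eef_pos: [549.0, 81.4, 230.7]
ee_rot: [0.382, 0.922, 0.058, 0.024]
force: [-0.4, 0.5, -3.9]
grip_width: 0.106
grip_force: 59.4Traceback (most recent call last):
  File "st.py", line 3, in <module>
    p=s["eef_pos"]; print("joints",s["joints"].round(2),"pos",p.round(1),"uv",(u@(p[:2]-g)).round(1),(v@(p[:2]-g)).round(1),"toolz",M[:,2].round(3),"tilt",np.degrees(np.arctan2(M[:2,2]@v,-M[2,2])).round(1),"toolx",M[:,0].round(3),"xyaw",np.degrees(np.arctan2(M[1,0],M[0,0])).round(1),"F",s["force"].round(1),s["grip_width"].round(3))
                                                                                                                                                                                                                                                                                                                    ^^^^^^^^^^^^^^^^^^^^^
AttributeError: 'float' object has no attribute 'round'
```

View pics/s2.png

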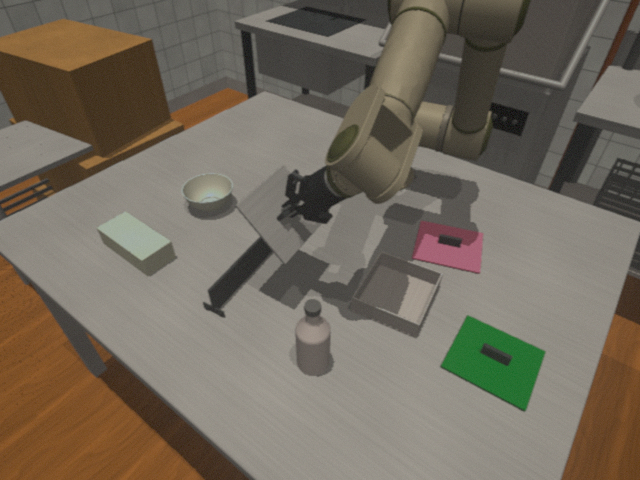

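The scene view shows the lid held tilted at (270,215), the pan open and in place at (398,292), and everything else undisturbed. I descend on the clear side of the guard, then slide toward it.

```bash
sed -i 's/s\["grip_width"\].round(3)/round(s["grip_width"],3)/' st.py
python3 -m handwheel '[[[0,0,-40,0,0,0,-1],[0,0,-40,0,0,0,-1],[0,0,-35,0,0,0,-1],[0,0,-22,0,0,0,-1],[0,0,-8,0,0,0,-1],[2,-15,0,0,0,0,-1],[2,-15,0,0,0,0,-1],[1.5,-12,0,0,0,0,-1]]]'
python3 -m handwheel '[[[0,0,0,0,0,0,-1],[0,0,0,0,0,0,-1]]]'
python3 st.py
```

```text
time_s: 6.3
eef_pos: [555.4, 37.5, 87.9]
ee_rot: [0.383, 0.922, 0.057, 0.025]
force: [-0.5, -0.4, -5.9]
grip_width: 0.098
grip_force: 59.4
time_s: 6.55
eef_pos: [555.1, 39.1, 87.2]
ee_rot: [0.383, 0.922, 0.058, 0.025]
force: [-0.2, 0.3, -4.3]
grip_width: 0.102
grip_force: 59.4
joints [ 0.16  0.69  1.58 -0.91  1.12  2.13] pos [555.1  39.1  87.2] uv -29.5 67.4 toolz [ 0.091 -0.703 -0.705] tilt -45.2 toolx [0.992 0.126 0.002] xyaw 7.2 F [-0.2  0.3 -4.3] 0.102
```

Pose as planned. I lower gently until it touches the table.

```bash
python3 -m handwheel '[[[0,0,-2.5,0,0,0,-1],[0,0,-2,0,0,0,-1],[0,0,-1,0,0,0,-1],[0,0,0,0,0,0,-1]]]'
python3 -m handwheel '[[[0,0,-1,0,0,0,-1],[0,0,0,0,0,0,-1],[0,0,0,0,0,0,-1]]]'
```

```text
time_s: 7.05
eef_pos: [555.0, 39.1, 81.4]
ee_rot: [0.383, 0.921, 0.058, 0.025]
force: [-0.6, -0.1, -4.1]
grip_width: 0.107
grip_force: 59.4
time_s: 7.42
eef_pos: [555.0, 39.0, 80.5]
ee_rot: [0.383, 0.921, 0.058, 0.025]
force: [-0.3, -0.4, -4.3]
grip_width: 0.105
grip_force: 59.4
```

```bash
python3 -m handwheel '[[[1,-7,0,0,0,0,-1],[0.5,-5,0,0,0,0,-1],[0,-2,0,0,0,0,-1],[0,0,0,0,0,0,-1],[0,0,0,0,0,0,-1]]]'
python3 -m handwheel '[[[0.3,-2,-0.5,0,0,0,-1],[0,0,0,0,0,0,-1],[0,0,0,0,0,0,-1]]]'
python3 -m handwheel '[[[0.3,-1.5,-0.5,0,0,0,-1],[0,0,0,0,0,0,-1],[0,0,0,0,0,0,-1]]]'
```

```text
time_s: 8.05
eef_pos: [556.5, 25.1, 80.5]
ee_rot: [0.383, 0.922, 0.058, 0.025]
force: [-0.6, -0.4, -4.1]
grip_width: 0.1
grip_force: 59.5
time_s: 8.43
eef_pos: [556.9, 23.0, 80.1]
ee_rot: [0.383, 0.921, 0.058, 0.025]
force: [-0.3, 1.0, -2.4]
grip_width: 0.101
grip_force: 59.7
time_s: 8.8
eef_pos: [557.2, 21.9, 79.9]
ee_rot: [0.383, 0.922, 0.058, 0.025]
force: [-2.1, 5.0, 1.3]
grip_width: 0.103
grip_force: 60.7
```

It touches the guard exactly where predicted. I release and back out along the tool axis.

```bash
python3 -m handwheel '[[[0,0,0,0,0,0,-0.4],[0,0,0,0,0,0,-0.2],[0,0,0,0,0,0,-0.2],[-1,7,7,0,0,0,-0.2],[-2,14,14,0,0,0,-0.2],[-4,28,28,0,0,0,-0.2],[-4,28,28,0,0,0,-0.2],[-4,28,28,0,0,0,-0.2]]]'
python3 -m handwheel '[[[0,0,0,0,0,0,-0.2],[0,0,0,0,0,0,-0.2]]]'
python3 st.py
python3 - <<'E'
from h import *
a=snap("scene","a.png")[0]["image"][170:300,190:340]; b=snap("side","b.png")[0]["image"][180:310,310:460]
w=snap("wrist","w3.png")[0]["image"]
cv2.imwrite("pics/s3.png",np.vstack([np.hstack([cv2.resize(q,(400,347),interpolation=cv2.INTER_CUBIC) for q in(a,b)]),np.pad(cv2.resize(w,(336,252)),((0,0),(0,464),(0,0)))])[:,:,::-1])
E
```

```text
time_s: 9.8
eef_pos: [541.6, 128.4, 186.5]
ee_rot: [0.383, 0.922, 0.058, 0.026]
force: [0.1, 0.8, -0.0]
grip_width: 0.4
grip_force: 0.0
time_s: 10.05
eef_pos: [541.7, 126.4, 184.1]
ee_rot: [0.383, 0.921, 0.058, 0.025]
force: [-0.6, -0.7, -0.5]
grip_width: 0.4
grip_force: 0.0
joints [ 0.32  0.6   1.44 -0.79  1.37  2.03] pos [541.7 126.4 184.1] uv -31.5 155.7 toolz [ 0.09  -0.703 -0.705] tilt -45.2 toolx [0.992 0.126 0.001] xyaw 7.2 F [-0.6 -0.7 -0.5] 0.4
```

View pics/s3.png

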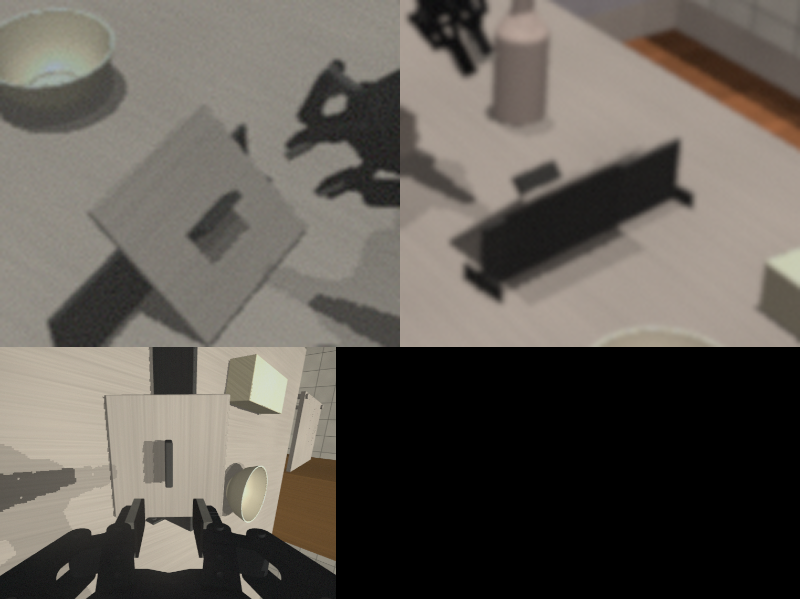

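The lid leans on the guard at about 45°, handle side out and released. In the scene view its top corners are about (267,209) and (223,249), and its bottom corners about (305,255) and (269,299). In the wrist view the +x corners are about (436,93) and (202,93). I check these by triangulation.

```bash
python3 - <<'E'
from h import *
s=sense();W=cam(capture("wrist"),s);S=cam(capture("scene"))
g=np.array([593,-24.]); y=np.radians(7.4); u=np.array([np.cos(y),np.sin(y)]); v=np.array([-u[1],u[0]])
Pt=[]
for a,b in(((223,249.5),(436,93)),((268.7,299.3),(202,93))):
    p,r=tri([ray(S,a),ray(W,b)]);Pt.append(p);q=p[:2]-g;print(p.round(1),np.round(r,1),"u,v",u@q,v@q)
d=Pt[0]-Pt[1];print(np.linalg.norm(d),"slant",np.degrees(np.arcsin(d[2]/np.linalg.norm(d))))
# predicted (+x) corners top surface: 
O=np.array([27.1,57.1]);ly=np.array([.705,-.71]);lz=np.array([.71,.705]);print("pred top/bottom v,z",O-81*ly+8*lz,O+81*ly+8*lz)
E
python3 -m handwheel '[[[0,0,40,0,0,0,-0.2],[0,0,40,0,0,0,-0.2],[3,-24.5,10,9.94,1.29,0,-0.2],[3,-24.5,0,9.94,1.29,0,-0.2],[3,-24.5,0,9.94,1.29,0,-0.2],[3,-24.5,0,9.94,1.29,0,-0.2],[3,-24.5,0,9.94,1.29,0,-0.2]]]'
python3 -m handwheel '[[[3,-24.5,0,9.94,1.29,0,-0.2],[3,-24.5,0,9.94,1.29,0,-0.2],[3,-24.5,0,9.94,1.29,0,-0.2],[3,-24.5,0,9.94,1.29,0,-0.2],[3,-24.5,0,0,0,0,-0.2],[0,0,0,0,0,0,-0.2],[0,0,0,0,0,0,-0.2]]]'
python3 st.py
```

```text
[651.1 -41.8 116.2] [0.6 0.6] u,v 55.35714130454552 -25.15460536840094
[635.6  74.9   7.7] [2.2 2.2] u,v 54.966950332271686 92.56963284094297
160.12946023136215 slant 42.677092518024985
pred top/bottom v,z [-24.325 120.25 ] [89.885  5.23 ]
time_s: 11.18
eef_pos: [557.1, 2.9, 275.0]
ee_rot: [-0.046, 0.997, 0.063, -0.003]
force: [0.6, 0.2, 0.1]
grip_width: 0.399
grip_force: 0.0
time_s: 12.05
eef_pos: [572.0, -117.9, 274.6]
ee_rot: [-0.382, 0.922, 0.058, -0.026]
force: [0.5, -0.7, 0.3]
grip_width: 0.401
grip_force: 0.0
joints [-0.62  0.65  1.11  0.58  1.93  0.87] pos [ 572.  -117.9  274.6] uv -32.9 -90.5 toolz [-0.092  0.702 -0.707] tilt 45.0 toolx [ 0.992  0.127 -0.003] xyaw 7.3 F [ 0.5 -0.7  0.3] 0.401
```

```bash
python3 -m handwheel '[[[-0.5,2,-35,0,0,0,-0.2],[-0.3,2,-35,0,0,0,-0.2],[0,1.5,-31,0,0,0,-0.2],[-1.8,14,-14.2,0,0,0,-0.2],[-1.8,14,-14.2,0,0,0,-0.2],[-1,10,-10,0,0,0,-0.2],[0,0,0,0,0,0,-0.2],[0,0,0,0,0,0,-0.2]]]'
python3 st.py
python3 - <<'E'
from h import *
w=snap("wrist","w4.png")[0]["image"]; a=capture("scene")["image"][130:310,190:350]
cv2.imwrite("pics/s4.png",np.hstack([cv2.resize(w,(480,360)),cv2.resize(a,(320,360),interpolation=cv2.INTER_CUBIC)])[:,:,::-1])
E
```

```text
time_s: 13.05
eef_pos: [567.0, -75.3, 135.7]
ee_rot: [-0.382, 0.922, 0.059, -0.025]
force: [-0.2, -0.2, 0.2]
grip_width: 0.395
grip_force: 0.0
joints [-0.57  0.74  1.33  0.57  1.64  0.74] pos [567.  -75.3 135.7] uv -32.4 -47.5 toolz [-0.091  0.701 -0.707] tilt 45.0 toolx [ 0.992  0.127 -0.002] xyaw 7.3 F [-0.2 -0.2  0.2] 0.395
```

View pics/s4.png

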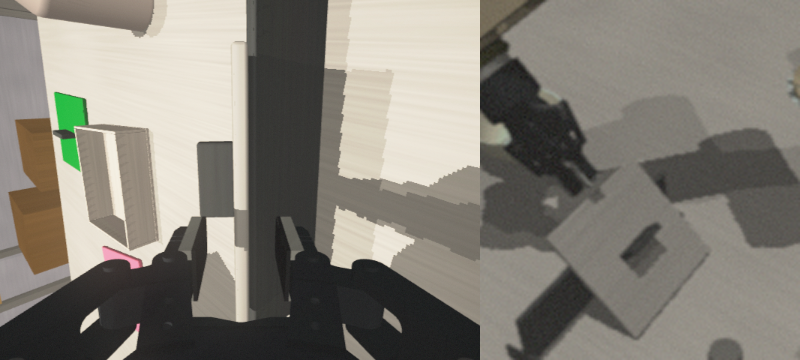

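The wrist view shows the lid's edge at column 240, midway between the fingers at columns 200 and 285, so I advance and grip.

```bash
python3 -m handwheel '[[[-1,9,-9.2,0,0,0,-0.2],[-1,9,-9.2,0,0,0,-0.2],[-1,8,-8,0,0,0,-0.2],[0,0,0,0,0,0,-0.2],[0,0,0,0,0,0,-0.6],[0,0,0,0,0,0,-1],[0,0,0,0,0,0,-1],[0,0,0,0,0,0,-1]]]' 40
python3 -m handwheel '[[[0,0,0,0,0,0,-1],[0,0,0,0,0,0,-1],[0,0,0,0,0,0,-1]]]'
python3 st.py
```

```text
time_s: 14.15
eef_pos: [563.9, -48.9, 109.2]
ee_rot: [-0.382, 0.922, 0.059, -0.025]
force: [-0.1, 1.8, 5.8]
grip_width: 0.088
grip_force: 43.3
time_s: 14.52
eef_pos: [563.9, -48.9, 109.2]
ee_rot: [-0.382, 0.922, 0.059, -0.025]
force: [0.6, 1.7, 5.8]
grip_width: 0.085
grip_force: 43.4
joints [-0.54  0.75  1.39  0.59  1.56  0.73] pos [563.9 -48.9 109.2] uv -32.1 -21.0 toolz [-0.091  0.702 -0.706] tilt 45.1 toolx [ 0.992  0.127 -0.002] xyaw 7.3 F [0.6 1.7 5.8] 0.085
```

Edge gripped at 43 N. I lift the lid off the guard along its normal, turn it 25° steeper, and bring it down just clear of guard and table.

```bash
python3 -m handwheel '[[[-1,8,8,0,0,0,-1],[-0.8,6,10,0,0,0,-1],[0,1,4.5,-4.96,-0.64,0,-1],[-0.2,1,4.5,-4.96,-0.64,0,-1],[-0.2,1,4.5,-4.96,-0.64,0,-1],[-0.2,1,4.5,-4.96,-0.64,0,-1],[-0.2,1,4.5,-4.96,-0.64,0,-1],[0,0,0,0,0,0,-1]]]'
python3 -m handwheel '[[[0,0,0,0,0,0,-1],[0,0,0,0,0,0,-1]]]'
python3 st.py
python3 - <<'E'
from h import *
a=capture("scene")["image"][130:310,190:350]; b=capture("side")["image"][150:300,310:470]
cv2.imwrite("pics/s5.png",np.hstack([cv2.resize(a,(400,450),interpolation=cv2.INTER_CUBIC),cv2.resize(b,(400,450),interpolation=cv2.INTER_CUBIC)])[:,:,::-1])
E
```

```text
time_s: 15.52
eef_pos: [561.0, -28.9, 150.1]
ee_rot: [-0.173, 0.983, 0.063, -0.012]
force: [-0.3, -0.5, -5.0]
grip_width: 0.086
grip_force: 41.8
time_s: 15.78
eef_pos: [560.9, -30.4, 148.7]
ee_rot: [-0.174, 0.983, 0.062, -0.012]
force: [0.3, 0.1, -4.9]
grip_width: 0.085
grip_force: 41.8
joints [-0.39  0.55  1.47  0.31  1.32  0.95] pos [560.9 -30.4 148.7] uv -32.6 -2.2 toolz [-0.046  0.341 -0.939] tilt 20.1 toolx [ 0.992  0.125 -0.003] xyaw 7.2 F [ 0.3  0.1 -4.9] 0.085
```

View pics/s5.png

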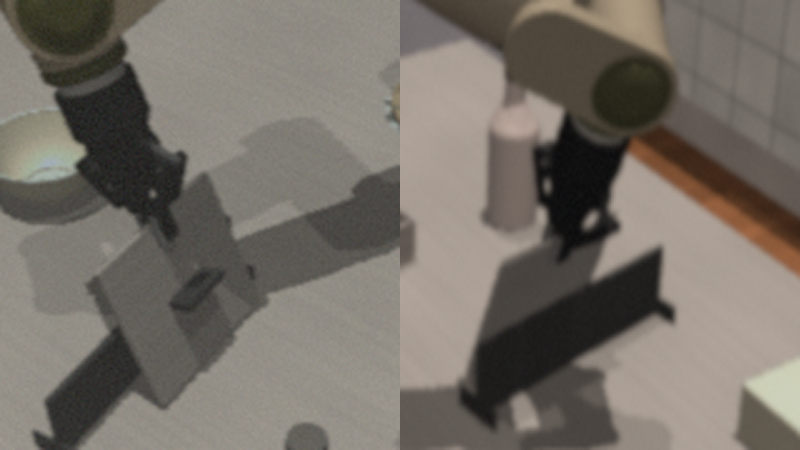

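Both views show the lid held steep by its top edge, handle out, just in front of the guard. I lower it to touch the table.

```bash
python3 -m handwheel '[[[0,0,-2,0,0,0,-1],[0,0,-1.5,0,0,0,-1],[0,0,0,0,0,0,-1],[0,0,0,0,0,0,-1]]]'
python3 -m handwheel '[[[0,0,-1,0,0,0,-1],[0,0,0,0,0,0,-1],[0,0,0,0,0,0,-1]]]'
python3 -m handwheel '[[[0,0,-1,0,0,0,-1],[0,0,0,0,0,0,-1],[0,0,0,0,0,0,-1]]]'
```

```text
time_s: 16.38
eef_pos: [561.1, -30.0, 145.7]
ee_rot: [-0.174, 0.983, 0.062, -0.012]
force: [1.4, -0.4, -5.2]
grip_width: 0.088
grip_force: 41.8
time_s: 16.75
eef_pos: [561.1, -30.1, 144.9]
ee_rot: [-0.173, 0.983, 0.062, -0.012]
force: [-2.0, -1.0, -1.0]
grip_width: 0.084
grip_force: 42.3
time_s: 17.12
eef_pos: [561.2, -30.4, 144.7]
ee_rot: [-0.173, 0.983, 0.062, -0.012]
force: [-4.6, -3.8, 5.6]
grip_width: 0.078
grip_force: 43.5
```

```bash
python3 -m handwheel '[[[0,0,1,0,0,0,-1],[1,-6,0,0,0,0,-1],[0.5,-3,0,0,0,0,-1],[0,0,0,0,0,0,-1],[0,0,0,0,0,0,-1]]]'
python3 -m handwheel '[[[0.2,-1.5,0,0,0,0,-1],[0,0,0,0,0,0,-1],[0,0,0,0,0,0,-1]]]'
python3 -m handwheel '[[[0.2,-1.5,0,0,0,0,-1],[0,0,0,0,0,0,-1],[0,0,0,0,0,0,-1]]]'
python3 st.py
```

```text
time_s: 17.75
eef_pos: [562.7, -39.0, 144.6]
ee_rot: [-0.174, 0.983, 0.062, -0.012]
force: [0.0, 0.3, -2.3]
grip_width: 0.082
grip_force: 42.2
time_s: 18.12
eef_pos: [562.8, -40.5, 144.7]
ee_rot: [-0.174, 0.983, 0.062, -0.012]
force: [-0.3, 1.7, -2.3]
grip_width: 0.085
grip_force: 42.1
time_s: 18.5
eef_pos: [563.0, -42.1, 144.7]
ee_rot: [-0.174, 0.983, 0.062, -0.012]
force: [0.5, 0.8, -2.1]
grip_width: 0.085
grip_force: 42.2
joints [-0.41  0.56  1.46  0.31  1.32  0.93] pos [563.  -42.1 144.7] uv -32.1 -14.1 toolz [-0.045  0.34  -0.94 ] tilt 20.0 toolx [ 0.992  0.126 -0.002] xyaw 7.2 F [ 0.5  0.8 -2.1] 0.085
```

```bash
python3 -m handwheel '[[[0.1,-1,0,0,0,0,-1],[0,0,0,0,0,0,-1],[0,0,0,0,0,0,-1]]]'
python3 -m handwheel '[[[0.1,-1,0,0,0,0,-1],[0,0,0,0,0,0,-1],[0,0,0,0,0,0,-1]]]'
python3 -m handwheel '[[[0.1,-1,0,0,0,0,-1],[0,0,0,0,0,0,-1],[0,0,0,0,0,0,-1]]]'
```

```text
time_s: 18.88
eef_pos: [563.1, -43.0, 144.7]
ee_rot: [-0.174, 0.983, 0.062, -0.012]
force: [-1.3, 1.1, -2.5]
grip_width: 0.088
grip_force: 42.1
time_s: 19.25
eef_pos: [563.2, -43.9, 144.7]
ee_rot: [-0.174, 0.983, 0.062, -0.012]
force: [1.1, 2.5, -1.9]
grip_width: 0.087
grip_force: 42.1
time_s: 19.62
eef_pos: [563.2, -44.5, 144.5]
ee_rot: [-0.174, 0.983, 0.062, -0.012]
force: [0.7, 4.7, -3.1]
grip_width: 0.083
grip_force: 42.2
```

Contact with the guard. I release and withdraw along the tool axis.

```bash
python3 -m handwheel '[[[0,0,0,0,0,0,-0.6],[0,0,0,0,0,0,-0.3],[0,0,0,0,0,0,-0.3],[0.5,-3.4,9.4,0,0,0,-0.3],[1,-6.8,18.8,0,0,0,-0.3],[1.8,-13.6,37.6,0,0,0,-0.3],[1.8,-13.6,37.6,0,0,0,-0.3],[1.8,-13.6,37.6,0,0,0,-0.3]]]'
python3 -m handwheel '[[[0,0,20,0,0,0,-0.3],[0,0,0,0,0,0,-0.3],[0,0,0,0,0,0,-0.3]]]'
python3 - <<'E'
from h import *
a=capture("scene")["image"][150:400,180:460]; b=capture("side")["image"][180:310,310:470]
cv2.imwrite("pics/s6.png",np.hstack([cv2.resize(a,(400,450),interpolation=cv2.INTER_CUBIC),cv2.resize(b,(400,450),interpolation=cv2.INTER_CUBIC)])[:,:,::-1])
snap("wrist","w6.png")
E
```

```text
time_s: 20.62
eef_pos: [570.1, -96.7, 287.8]
ee_rot: [-0.173, 0.983, 0.062, -0.012]
force: [-1.4, -0.7, 0.3]
grip_width: 0.354
grip_force: 0.0
time_s: 21.0
eef_pos: [570.0, -95.9, 304.8]
ee_rot: [-0.174, 0.983, 0.062, -0.013]
force: [-0.1, 0.5, -0.8]
grip_width: 0.354
grip_force: 0.0
```

View pics/s6.png

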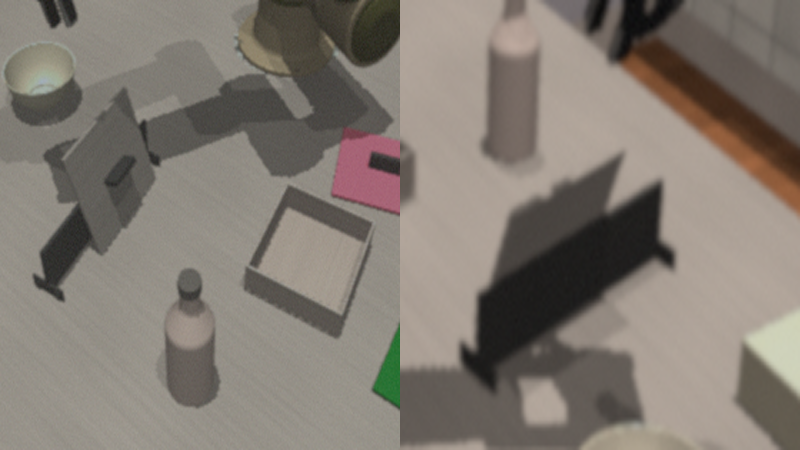

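The lid stands steep against the guard, handle out, with the gripper clear and the pan and others unmoved. I check the slant from the top-edge height.

Run:
```python
from h import *
S=cam(capture("scene"));D=cam(capture("side"))
a,r=tri([ray(S,(225.5,236.1)),ray(D,(399.2,223.9))]);b,q=tri([ray(S,(267.5,200)),ray(D,(354,241.3))])
c=onz(S,(250,288.9),2); print(a.round(),np.round(r,1),b.round(),np.round(q,1),c.round(),np.linalg.norm(a-b),np.linalg.norm(a-c))
print("slant",np.degrees(np.arctan2(a[2],np.linalg.norm((a-c)[:2]))),[np.degrees(np.arcsin(min(1,z/162))) for z in(a[2]-2,b[2]-2)])
```

```text
[642. -41. 151.] [3.9 3.9] [479. -55. 150.] [1.2 1.2] [636.  15.   2.] 163.6705579198005 159.41609155438297
slant 69.59220214560544 [np.float64(67.03974091669845), np.float64(66.227825663983)]
```

The slant is about 67-70°, well inside the band.

```bash
python3 -c "
from rig import *
print(finish_job())"
```

```text
the job is handed in; nothing more can be done
None
```

I propped the lid against the guard at about 45°, let go, regripped it by its top edge and stood it up. It now leans handle side out at a measured 67–70°, with the gripper clear and the pan and other things showing no movement in the pictures; the job is handed in at about 21 s, and no verdict came back.

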